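Dry-fit an amplifier's power supply on its chassis

TASK

Dry-fit the power supply on the amplifier chassis, in a row on the ruled crosses, one part standing centred on each bare cross: the large capacitor can next to the bolted-down mains transformer, the output transformer at the opposite end of the row, the choke in the middle of the row, and the small can between the choke and the output transformer. To keep hum down, turn the output transformer so that its core stands crosswise (a quarter turn) to the mains transformer's core, and the choke so that its core lies parallel to the mains transformer's. Set each part down gently, and leave the spare valve and the two potentiometers where they are.

Things in the scene. Friction and masses are not known exactly. Their poses are not given: they have to be found in the camera images.
- chassis: Closed aluminium box, fixed, 350 mm long (its y), 140 deep (x), 45 high. Origin: centre of underside. A black line ruled along the top at x = +25 mm is crossed by five lines at y = -130, -65, 0, +65, +130: a row of five crosses, one end one under the mains transformer, four bare. Three black valve sockets, 38 mm across, 4 high, are fixed on the top at x = -46 mm, between the row and the front edge (to the robot).
- mains_transformer: The largest block: grey steel core between two black end bells, bolted on one end cross of the chassis (which end varies). 80 mm along its x (width of its core, parallel to the chassis's x), 54 along its y (over the bells, 58 over the feet; along the row), 68 high. Origin: centre of underside, on the cross.
- output_transformer: Loose, like the mains transformer but smaller, 0.4 to 0.65 kg: grey core 66 mm wide along its x, 26 thick, between black end bells, 46 mm over the bells along its y (bells 59 wide, from 1 to 51 mm up); 56 high. Four feet 2 mm thick reach to y = +-30. The same after half a turn. Origin: centre of underside, z up.
- choke: Loose small open-frame transformer, 0.19 to 0.32 kg: steel core in a bright strap, 54 mm wide along its x, 18 thick, around a bare brown winding, 38 mm over the winding along its y (winding 32 wide, from 9 to 37 mm up); 46 high. Two feet 2 mm thick reach to x = +-37. Much the same after half a turn. Origin: centre of underside, z up.
- large_can: Large capacitor can, loose: a bare aluminium cylinder 40 mm in diameter, 70 mm high, standing on its black base, about 0.09 to 0.14 kg. Origin: centre of the underside, z up.
- small_can: Small capacitor can, loose: a bare aluminium cylinder 30 mm in diameter, 50 mm high, standing on its black base, about 0.04 to 0.065 kg. Origin: centre of the underside, z up.
- spare_valve: Spare valve (to be left alone): a glass tube 38 mm in diameter standing in a white ceramic socket 48 mm in diameter, 96 mm high in all, loose. Origin: centre of the underside.
- pot_a: Potentiometer (to be left alone): a round steel case 25 mm in diameter, 11 mm high, with a thin shaft standing up to 33 mm, loose. Origin: centre of the underside.
- pot_b: A second potentiometer like the first, same size (to be left alone), loose. Origin: centre of the underside.
Things that resemble listed ones, but are neither listed nor needed, are in the scene too. Leave any red look-alike of the small_can alone. Leave any green look-alike of the large_can alone.

How it is judged:
By the outcome, as a careful person would: the job done as asked, in the order asked, and still so for the second after the job is handed in, with the robot touching nothing.
It also fails if it takes over 112 s, if anything falls off the work surface, if the arm or the gripper's body presses on something with over 40 N, if the wrist force passes 120 N, or if a joint passes its speed limit or range.

ROBOT

A 7-joint arm with a two-finger parallel gripper is mounted at the origin on the work surface. World frame = base frame: x ahead of the robot, y to its left, z up, the work surface at z = 0. Lengths are in m, angles in rad, forces in N, time in s.
With the tool pointing down it reaches from about 0.425 to 0.95 m from the base axis. Payload 4.7 kg.
Tool frame: the origin (TCP) lies between the finger pads; the fingertips stand 25 mm ahead of it and the grasp point (between the pads) lies 6 mm ahead of it; x points along the fingers, z is the direction in which the jaws open and shut, and the axes are right-handed (so a half turn about x gives the same grasp; the last joint's range is limited). The gripper opens to 85 mm and grips with 20 to 120 N. Pads are 22 mm wide; open, the fingers measure 114 mm over their backs; the gripper's body (76 mm by 85 mm) begins 54 mm behind the grasp point. The pads swing forward as they close: fully open they stand 13 mm farther back than shut.
Start: joints at [-1.256, 0.469, -0.049, 1.532, 0.024, 1.141, -0.082], TCP at [0.227, 0.636, 0.221] pointing down, gripper open.
Joint ranges: [-2.59, 2.59], [-0.33, 1.99], [-1.39, 1.29], [0.1, 2.45], [-1.04, 4.18], [0.21, 1.99], [-2.66, 2.66]. Speed limits (rad/s): [2.57, 2.57, 3.14, 3.14, 3.14, 3.14, 3.14].

INTERFACE

Orientations are given as a 3x3 rotation matrix whose columns are the frame's x, y, z axes.
In Python, from rig import * gives the robot as it stands. Calls block until the motion is done:
- movep(position, orientation): joint-space move of the TCP to a pose.
- move_l(position, attitude=None, feed=0.15, until_force=None): straight line of the TCP; attitude=None keeps the orientation; feed is the mean speed in m/s. With until_force (N) it stops when the force on the tool has changed by that much, and returns True; else False.
- move_joints(angles): joint-space move.
- command_gripper(opening, newtons=None): finger opening in m; newtons is the grip in N (None keeps the last); returns when the fingers have stopped.
- sleep(seconds).
- inverse_kinematics(position, orientation): joint angles nearest the present ones, or None.
- sense(): the state.
- camera(name): name is "scene" or "side" or "wrist"; returns (picture, depth): 480x640x3 uint8, red, green, blue; 480x640 float32, m along the optical axis (not along the pixel's ray), 0 where there is no reading.
- camera_params(name): a dict with "K" (3x3 intrinsics, pixels), "position" and "rotation" of the camera in the world; the wrist camera has in their place "tool_from_camera" (4x4, takes a point from camera to tool coordinates, whose origin is the TCP and whose axes are the tool frame's). Camera axes: x right, y down, z forward; pixel columns grow to the right and rows downward; lengths in m; the calibration is good to about 2 mm. A picture is of the moment at which its call begins: read the wrist's pose just before it. camera_params takes no time and is no camera call.
A pose or a line that the arm cannot do raises Unreachable and nothing moves.
- finish_job(): hands the job in, once; it reports no verdict.
The state is a dict: "time_s": time; "joint_pos": joint angles; "qd": joint speeds; "joint_efforts": joint torques, N m; "position": TCP position; "tcp_rot": TCP orientation; "wrist_force": force on the tool from outside, world axes, zero at the start; "ft_torque": the same for the moment, N m; "finger_gap": finger opening in m.
Only numpy, scipy, OpenCV 4.12 (cv2) and the standard library are available. Lean on these libraries where they do the work, as an engineer would, in place of code of your own. Each camera call takes 0.05 s, during which the arm holds its last target.

## Working session

There is one attempt and no reset: what is moved stays moved. The work goes in short steps, each a Python script; the robot and the scene stay as the last script left them, time stands still between calls to the robot, and variables do not carry over. Pictures are saved under pics/ and viewed, and the job is handed in when it is done.

```bash
ls; mkdir -p pics; python3 - <<'E'
from rig import *
import cv2, numpy as np
for n in ["scene","side","wrist"]:
    p,d=camera(n); cv2.imwrite(f"pics/{n}0.png",p[:,:,::-1]); np.save(f"pics/{n}0.npy",d)
    print(n,camera_params(n))
print(sense())
E
```

```text
pics
scene {'K': array([[525.14426104,   0.        , 318.50526809],
       [  0.        , 525.14426104, 251.62364735],
       [  0.        ,   0.        ,   1.        ]]), 'position': array([1.36331562, 0.16242487, 0.61982656]), 'rotation': array([[-0.19668703,  0.55696679, -0.80690904],
       [ 0.98036796,  0.12337657, -0.15380793],
       [ 0.01388776, -0.8213198 , -0.57029897]])}
side {'K': array([[454.22100139,   0.        , 320.23602128],
       [  0.        , 454.22100139, 242.06537611],
       [  0.        ,   0.        ,   1.        ]]), 'position': array([0.16822108, 0.60269286, 0.52031872]), 'rotation': array([[-8.47249607e-01, -2.83790527e-01,  4.49033451e-01],
       [-5.31194909e-01,  4.53068031e-01, -7.15933885e-01],
       [-2.67447064e-04, -8.45098986e-01, -5.34609795e-01]])}
wrist {'K': array([[358.85397775,   0.        , 323.14385276],
       [  0.        , 358.85397775, 236.74117203],
       [  0.        ,   0.        ,   1.        ]]), 'tool_from_camera': array([[ 1.29386389e-03, -2.69641196e-01,  9.62959995e-01,
        -1.54282527e-01],
       [-2.27534555e-04,
[... 367 characters left out ...]
), 'qd': array([-1.22502304e-03, -7.54184291e-04, -1.41717804e-03, -3.95417409e-03,
        2.05658824e-03, -4.71909477e-06,  1.82508401e-03]), 'joint_efforts': array([ 8.39978075e-04, -5.10769522e+01, -4.67339612e-02, -2.37977135e+01,
        1.07152233e-02,  5.42553564e-03, -7.79319521e-06]), 'position': array([0.22736598, 0.63506863, 0.2197909 ]), 'tcp_rot': array([[-4.51174222e-04, -9.41475009e-01,  3.37082489e-01],
       [-1.43402859e-03,  3.37082786e-01,  9.41473918e-01],
       [-9.99998870e-01, -5.86171633e-05, -1.50218514e-03]]), 'wrist_force': array([-0.07706306,  0.92697801, -0.5882234 ]), 'ft_torque': array([0.01369078, 0.02282793, 0.02554456]), 'finger_gap': 0.0853113922967973}
```

View pics/scene0.png

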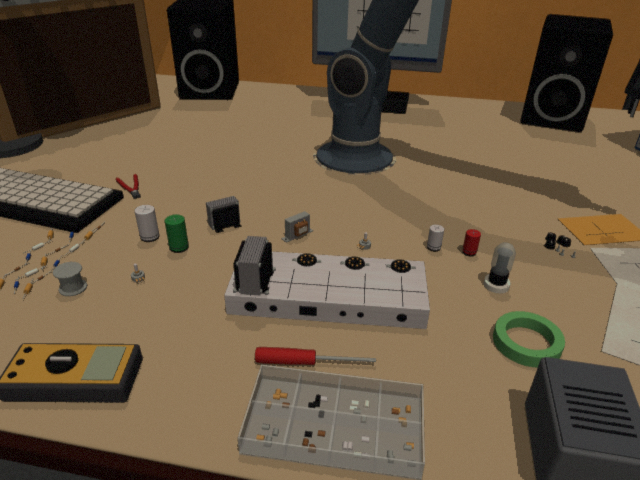

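View pics/side0.png

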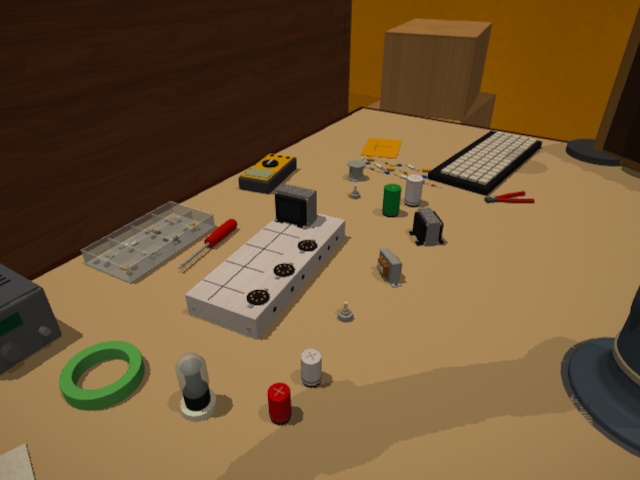

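View pics/wrist0.png

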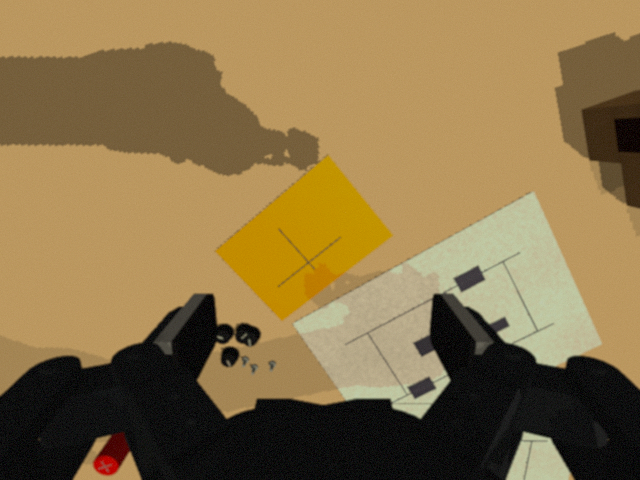

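The scene view shows these look-alike pairs:
- **Large can:** bare aluminium at scene (148,222), with a green look-alike at (177,232).
- **Small can:** bare aluminium at (435,237), with a red look-alike at (471,242).
- **Transformers:** output transformer at (224,213) and choke at (297,227). The bolted mains transformer is at (254,266).
- **Leave alone:** pots at (365,241) and (137,273), valve at (500,265). The spool at (70,278) is clutter.

Next I'll enlarge crops and compute a top view from the depth images.

```bash
cat > h.py <<'E'
from rig import *
import cv2, numpy as np
def cloud(n,p,d,T=None):
    c=camera_params(n); K=c["K"]
    v,u=np.mgrid[0:480,0:640]
    X=np.stack([(u-K[0,2])/K[0,0]*d,(v-K[1,2])/K[1,1]*d,d],-1)
    if n=="wrist":
        R,t=T; M=c["tool_from_camera"]; X=X@M[:3,:3].T+M[:3,3]; X=X@R.T+t
    else: X=X@c["rotation"].T+c["position"]
    X[d<=0]=np.nan
    return X
def topview(X,p,x0,x1,y0,y1,res,zmin=-0.01,zmax=0.2):
    # image: rows: x from x1 (top) to x0 ; cols: y from y1(left) to y0
    H=int((x1-x0)/res);W=int((y1-y0)/res)
    im=np.zeros((H,W,3),np.uint8);zb=np.full((H,W),-1.)
    P=X.reshape(-1,3);C=p.reshape(-1,3)
    m=np.isfinite(P[:,0])&(P[:,2]>zmin)&(P[:,2]<zmax)
    P=P[m];C=C[m];o=np.argsort(P[:,2]);P=P[o];C=C[o]
    r=((x1-P[:,0])/res).astype(int);c=((y1-P[:,1])/res).astype(int)
    k=(r>=0)&(r<H)&(c>=0)&(c<W)
    im[r[k],c[k]]=C[k];zb[r[k],c[k]]=P[k,2]
    return im,zb
E
python3 - <<'E'
from h import *
for n in ["scene","side"]:
    p=cv2.imread(f"pics/{n}0.png");d=np.load(f"pics/{n}0.npy");X=cloud(n,p,d)
    pts={"scene":dict(lc=(148,210),green=(177,221),ot=(222,205),choke=(297,222),sc=(435,230),valve=(506,248),red=(471,234),pota=(365,241),potb=(137,273),mt=(256,250),spool=(68,268)),
     "side":dict(lc=(414,180),ot=(428,215),choke=(390,258),sc=(311,357),red=(279,390),pot=(345,314),valve=(192,357),mt=(298,190))}[n]
    for k,(u,v) in pts.items(): print(n,k,np.round(np.nanmedian(X[v-1:v+2,u-1:u+2].reshape(-1,3),0),3))
p=cv2.imread("pics/scene0.png")
cv2.imwrite("pics/c1.png",cv2.resize(p[185:305,90:290],None,fx=4,fy=4,interpolation=cv2.INTER_CUBIC))
cv2.imwrite("pics/c2.png",cv2.resize(p[205:335,220:440],None,fx=3.6,fy=3.6,interpolation=cv2.INTER_CUBIC))
p=cv2.imread("pics/side0.png")
cv2.imwrite("pics/c3.png",cv2.resize(p[165:325,320:480],None,fx=3.7,fy=3.7,interpolation=cv2.INTER_CUBIC))
E
```

```text
scene lc [ 0.512 -0.359  0.069]
scene green [ 0.539 -0.283  0.069]
scene ot [ 0.433 -0.229  0.053]
scene choke [ 0.444 -0.06   0.039]
scene sc [0.43  0.225 0.05 ]
scene valve [0.532 0.347 0.091]
scene red [0.428 0.297 0.049]
scene pota [0.449 0.086 0.015]
scene potb [ 0.651 -0.322  0.015]
scene mt [ 0.664 -0.079  0.113]
scene spool [ 0.698 -0.428  0.044]
side lc [ 0.506 -0.355  0.068]
side ot [ 0.423 -0.232  0.055]
side choke [ 0.429 -0.056  0.045]
side sc [0.417 0.23  0.049]
side red [0.42  0.3   0.049]
side pot [0.44  0.091 0.013]
side valve [0.519 0.346 0.095]
side mt [ 0.656 -0.09   0.112]
```

View pics/c1.png

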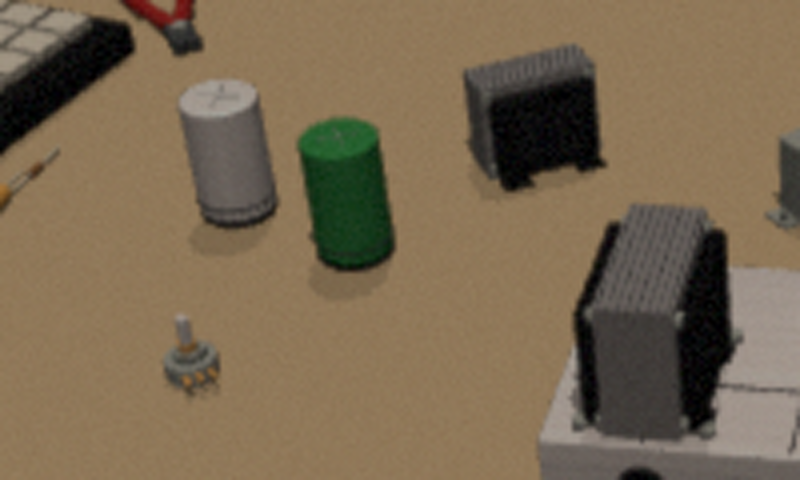

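View pics/c2.png

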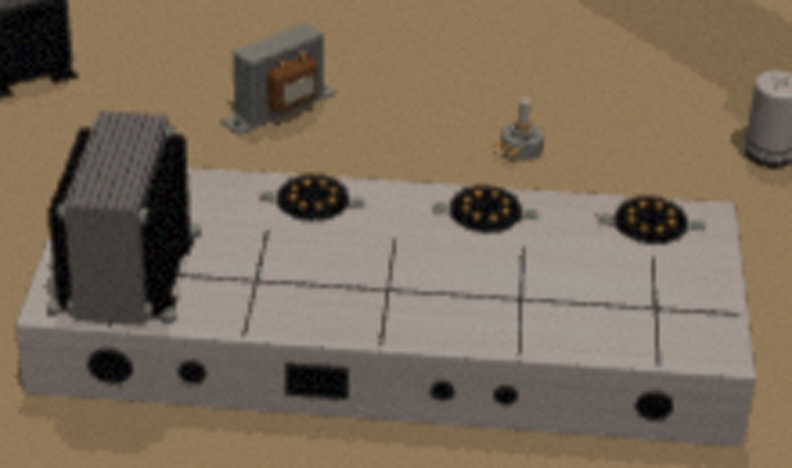

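View pics/c3.png

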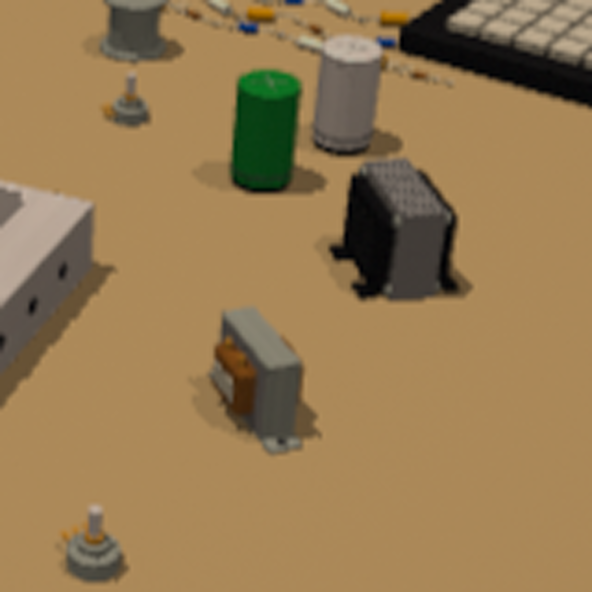

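The large can, small can, output transformer and choke are confirmed by description. The mains transformer is on the −y end, and the four bare crosses are at about (292,283), (328,286), (365,288) and (402,290) in the scene picture. Now an overhead wrist view.

```bash
cat >> h.py <<'E'
def Rj(a):
    # tool pointing down, jaw (z) along (cos a, sin a)
    z=np.array([np.cos(a),np.sin(a),0]);x=np.array([0,0,-1.]);y=np.cross(z,x)
    return np.stack([x,y,z],1)
def shot(tag):
    s=sense(); T=(s["tcp_rot"],s["position"])
    p,d=camera("wrist"); cv2.imwrite(f"pics/{tag}.png",p[:,:,::-1]); X=cloud("wrist",p,d,T)
    np.savez(f"pics/{tag}.npz",p=p,d=d,X=X,R=T[0],t=T[1]); return p,X
def pix2plane(tag,uv,z):
    f=np.load(f"pics/{tag}.npz");c=camera_params("wrist");K=c["K"];M=c["tool_from_camera"]
    uv=np.atleast_2d(uv).astype(float)
    r=np.c_[(uv[:,0]-K[0,2])/K[0,0],(uv[:,1]-K[1,2])/K[1,1],np.ones(len(uv))]
    o=f["R"]@M[:3,3]+f["t"]; w=r@(f["R"]@M[:3,:3]).T
    s=(z-o[2])/w[:,2]; return o+w*s[:,None]
E
python3 - <<'E'
from h import *
for a in (np.pi/2,):
    movep([0.57,-0.06,0.36],Rj(a))
    sleep(0.3)
    s=sense();print(s["time_s"],s["joint_pos"].round(2),s["position"].round(4))
    p,X=shot("w1")
E
```

```text
3.225 [-0.47  0.23  0.63  1.61 -0.14  1.35  1.74] [ 0.5701 -0.0597  0.3599]
```

View pics/w1.png

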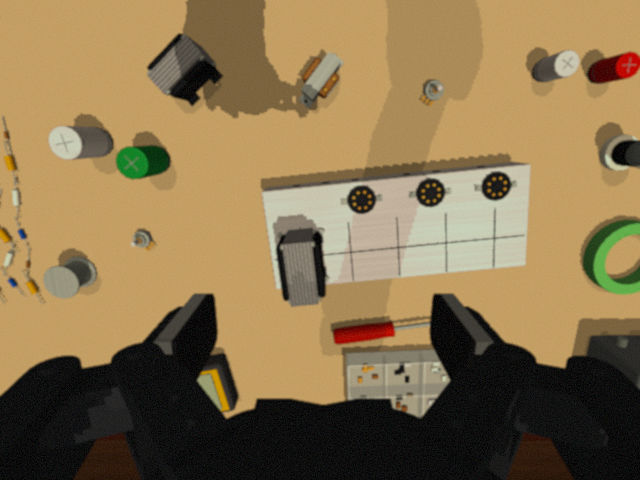

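The wrist view shows every part: output transformer (185,70), choke (322,77), large can (66,142), small can (566,65), and crosses at about (352,252), (399,247), (447,243), (495,238). I'll enlarge it for accurate pixels.

```bash
python3 - <<'E'
import cv2
p=cv2.imread("pics/w1.png")
def crop(n,x0,x1,y0,y1,f):
    c=cv2.resize(p[y0:y1,x0:x1],None,fx=f,fy=f,interpolation=cv2.INTER_CUBIC)
    for i in range(x0,x1,10): cv2.line(c,((i-x0)*f,0),((i-x0)*f,6 if i%50 else 14),(255,0,255),1)
    for i in range(y0,y1,10): cv2.line(c,(0,(i-y0)*f),(6 if i%50 else 14,(i-y0)*f),(255,0,255),1)
    cv2.imwrite(n,c)
crop("pics/d1.png",330,530,160,290,4)
crop("pics/d2.png",140,230,25,115,6)
crop("pics/d3.png",290,360,40,110,8)
E
```

```text
(no output)
```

View pics/d1.png

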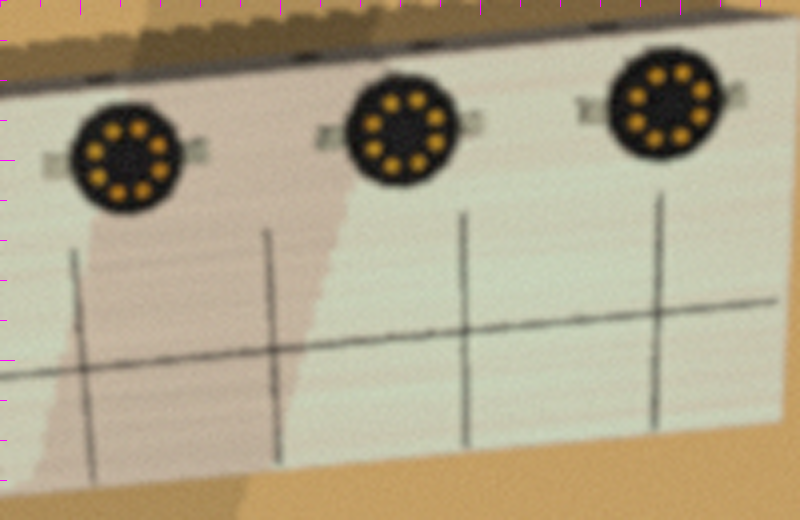

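View pics/d2.png

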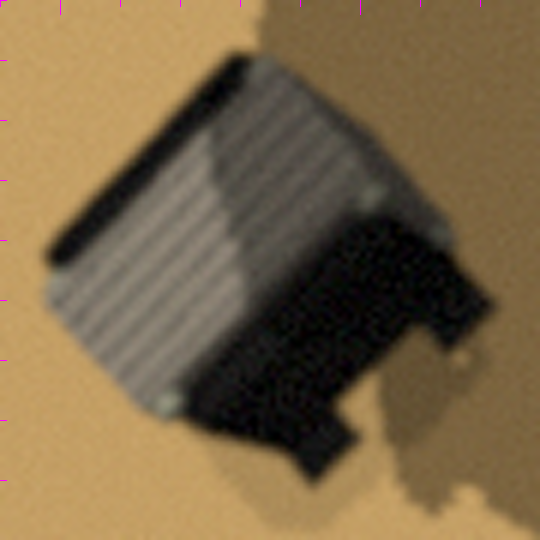

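View pics/d3.png

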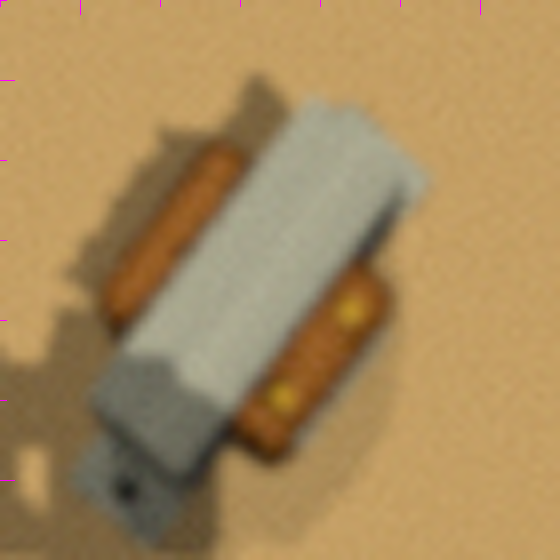

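```bash
cat >> h.py <<'E'
def blob(X,c,zlo,r=0.06,show=True):
    P=X.reshape(-1,3);m=np.isfinite(P[:,0])&(np.hypot(P[:,0]-c[0],P[:,1]-c[1])<r)&(P[:,2]>zlo)
    P=P[m]; rc=cv2.minAreaRect(((P[:,:2]-c)*1000).astype(np.float32))
    b=cv2.boxPoints(rc); e=b[1]-b[0]; f=b[2]-b[1]
    l=e if np.hypot(*e)>np.hypot(*f) else f
    a=np.degrees(np.arctan2(l[1],l[0]))%180
    print(f"n={len(P)} z={np.percentile(P[:,2],[5,50,95]).round(4)} rect ctr={(np.array(rc[0])/1000+c).round(4)} size={np.round(rc[1],1)} longaxis={a:.1f} mean={P[:,:2].mean(0).round(4)}")
    return np.array(rc[0])/1000+c,a
E
python3 - <<'E'
from h import *
f=np.load("pics/w1.npz");X=f["X"]
uv=[(351,252.2),(398.5,247.5),(446.3,242.8),(494.3,238.3)]
C=pix2plane("w1",uv,0.045);print(C.round(4));print(np.diff(C,axis=0).round(4), np.linalg.norm(np.diff(C,axis=0),axis=1))
print("depth at crosses",[X[int(v),int(u)].round(4) for u,v in uv])
d=C[3]-C[0];print("row dir deg",np.degrees(np.arctan2(d[1],d[0])))
for n,c,z in [("ot",(.43,-.23),.0525),("ot51",(.43,-.23),.045),("choke",(.435,-.06),.043),("choke all",(.435,-.06),.02),("lc",(.51,-.357),.066),("sc",(.423,.228),.047),("mt",(.66,-.085),.108)]:
    print(n,end=" ");blob(X,np.array(c),z)
print("table z",np.nanmedian(X[20:25,100:140,2]))
s=np.load("pics/scene0.npy");p=cv2.imread("pics/scene0.png");Xs=cloud("scene",p,s)
ss=np.load("pics/side0.npy");Xd=cloud("side",p,ss)
for n,c,z in [("ot",(.43,-.23),.0525),("choke",(.435,-.06),.043),("lc",(.51,-.357),.066),("sc",(.423,.228),.047)]:
    print(n,end=" scene ");blob(Xs,np.array(c),z);print("side",end=" ");blob(Xd,np.array(c),z)
E
```

```text
[[ 0.6555 -0.021   0.045 ]
 [ 0.6487  0.0438  0.045 ]
 [ 0.642   0.1086  0.045 ]
 [ 0.6355  0.1732  0.045 ]]
[[-0.0068  0.0649  0.    ]
 [-0.0067  0.0648  0.    ]
 [-0.0064  0.0646  0.    ]] [0.06522326 0.06512879 0.06490777]
depth at crosses [array([ 0.6546, -0.0212,  0.047 ]), array([0.6474, 0.0427, 0.0468]), array([0.6404, 0.1076, 0.0464]), array([0.6351, 0.1726, 0.0452])]
row dir deg 95.86816128564624
ot n=1743 z=[0.0528 0.0569 0.0586] rect ctr=[ 0.4218 -0.2326] size=[43.6 66.5] longaxis=131.4 mean=[ 0.421  -0.2321]
ot51 n=2358 z=[0.0494 0.0564 0.0584] rect ctr=[ 0.4215 -0.2328] size=[45.9 66.5] longaxis=130.8 mean=[ 0.4223 -0.2308]
choke n=748 z=[0.0454 0.047  0.0485] rect ctr=[ 0.4331 -0.0606] size=[23.1 53.9] longaxis=141.0 mean=[ 0.4314 -0.0622]
choke all n=1241 z=[0.0333 0.0461 0.0482] rect ctr=[ 0.4315 -0.0626] size=[39.5 54.2] longaxis=140.4 mean=[ 0.4324 -0.062 ]
lc n=1096 z=[0.0686 0.0711 0.0725] rect ctr=[ 0.517  -0.3441] size=[90.5 39.6] longaxis=72.3 mean=[ 0.5116 -0.3583]
sc n=577 z=[0.0482 0.0505 0.052 ] rect ctr=[0.4203 0.2508] size=[74.1 28.3] longaxis=86.0 mean=[
[... 409 characters left out ...]
ne n=125 z=[0.0432 0.0451 0.0471] rect ctr=[ 0.4319 -0.0622] size=[21.1 56. ] longaxis=142.8 mean=[ 0.4329 -0.0629]
side n=175 z=[0.0435 0.0447 0.0462] rect ctr=[ 0.4306 -0.0617] size=[19.2 54.2] longaxis=139.6 mean=[ 0.4299 -0.0605]
lc scene n=182 z=[0.0668 0.0688 0.0706] rect ctr=[ 0.5175 -0.3443] size=[88.1 39.6] longaxis=75.5 mean=[ 0.5146 -0.3583]
side n=115 z=[0.0667 0.0683 0.0698] rect ctr=[ 0.5158 -0.343 ] size=[89.4 38.6] longaxis=73.7 mean=[ 0.5105 -0.3566]
sc scene n=89 z=[0.0474 0.0489 0.0504] rect ctr=[0.4166 0.2502] size=[28.3 72.5] longaxis=99.3 mean=[0.4209 0.2297]
side n=273 z=[0.0476 0.0491 0.0505] rect ctr=[0.4145 0.2508] size=[29.2 72. ] longaxis=99.2 mean=[0.4171 0.2309]
```

```bash
python3 - <<'E'
from h import *
def t(n,p,a):
    for k in (0,180,-180):
        q=inverse_kinematics(p,Rj(np.radians(a+k)));print(n,a+k,None if q is None else np.round(q,2))
t("lc pick",[.512,-.3583,.2],5.87)
t("lc pick",[.512,-.3583,.05],5.87)
t("lc place",[.6555,-.021,.1],5.87)
t("sc pick",[.42,.23,.036],5.87)
t("sc place",[.642,.1086,.09],5.87)
t("ch pick",[.4315,-.0622,.034],140.5)
t("ch pick",[.4315,-.0622,.2],140.5)
t("ch place",[.6487,.0438,.085],5.87)
t("ot pick",[.4215,-.2328,.04],131)
t("ot place",[.6355,.1732,.09],95.87)
E
```

```text
lc pick 5.87 [-0.07  0.53  0.89  1.72 -0.45  1.11  1.06]
lc pick 185.87 [-0.19  0.63  1.11  1.73 -0.61  1.18 -1.94]
lc pick -174.13 [-0.19  0.63  1.11  1.73 -0.61  1.18 -1.94]
lc pick 5.87 [ 0.07  0.67  0.68  1.83 -0.55  0.84  1.13]
lc pick 185.87 [-0.16  0.88  1.1   1.84 -0.92  1.04 -1.71]
lc pick -174.13 [-0.16  0.88  1.1   1.84 -0.92  1.04 -1.71]
lc place 5.87 [-0.54  0.66  0.76  1.73 -0.54  0.97  0.53]
lc place 185.87 [ 0.6   0.78 -1.    1.66  0.72  1.11  2.65]
lc place -174.13 [ 0.6   0.78 -1.    1.66  0.72  1.11  2.65]
sc pick 5.87 [-1.02  0.46  0.54  2.18 -0.42  0.6  -0.08]
sc pick 185.87 [-0.39  0.43 -0.24  2.14  0.18  0.59  2.48]
sc pick -174.13 [-0.39  0.43 -0.24  2.14  0.18  0.59  2.48]
sc place 5.87 [-0.71  0.65  0.71  1.74 -0.51  0.94  0.31]
sc place 185.87 [ 0.19  0.64 -0.62  1.69  0.44  0.96  2.65]
sc place -174.13 [ 0.19  0.64 -0.62  1.69  0.44  0.96  2.65]
ch pick 140.5 [ 0.09  0.37 -0.05  2.25  0.03  0.53  2.46]
ch pick 320.5 [-0.58  0.48  0.79  2.28 -0.61  0.6  -0.02]
ch pick -39.5 [-0.58  0.48  0.79  2.28 -0.61  0.6  -0.02]
ch pick 140.5 [-0.43  0.09  0.52  2.12 -0.06  0.94  2.57]
ch pick 320.5 [-0.8   0.11  0.93  2.13 -0.11  0.95 -0.5 ]
ch pick -39.5 [-0.8   0.11  0.93  2.13 -0.11  0.95 -0.5 ]
ch place 5.87 [-0.62  0.67  0.73  1.75 -0.54  0.93  0.43]
ch place 185.87 [ 0.41  0.71 -0.81  1.69  0.59  1.01  2.64]
ch place -174.13 [ 0.41  0.71 -0.81  1.69  0.59  1.01  2.64]
ot pick 131 [ 0.61  0.42 -0.24  2.13  0.17  0.6   2.54]
ot pick 311 [-0.22  0.54  0.83  2.18 -0.64  0.68  0.2 ]
ot pick -49 [-0.22  0.54  0.83  2.18 -0.64  0.68  0.2 ]
ot place 95.87 [-0.62  0.6   0.42  1.71 -0.3   0.89  1.6 ]
ot place 275.87 [-0.97  0.8   1.01  1.73 -0.77  1.06 -1.15]
ot place -84.13 [-0.97  0.8   1.01  1.73 -0.77  1.06 -1.15]
```

```bash
python3 - <<'E'
from h import *
a=np.radians(5.87)
movep([.645,.05,.28],Rj(a));sleep(.3);shot("w2")
movep([.512,-.358,.2],Rj(a));sleep(.3);p,X=shot("w3")
s=sense();print(s["time_s"],s["position"].round(4))
print("lc",end=" ");blob(X,np.array([.512,-.358]),.066,r=.035)
f=np.load("pics/w2.npz");print("mt",end=" ");blob(f["X"],np.array((.66,-.085)),.108)
E
```

```text
6.9 [ 0.5124 -0.3576  0.2   ]
lc n=27980 z=[0.0715 0.3004 0.3119] rect ctr=[ 0.5126 -0.3615] size=[65.2 52.8] longaxis=5.8 mean=[ 0.5104 -0.3433]
mt n=3044 z=[0.1084 0.1139 0.1152] rect ctr=[ 0.6616 -0.0852] size=[80.  50.9] longaxis=6.0 mean=[ 0.6615 -0.0835]
```

View pics/w2.png

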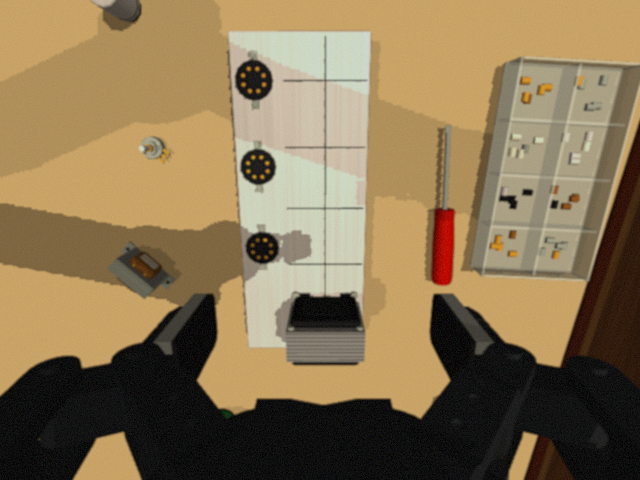

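View pics/w3.png

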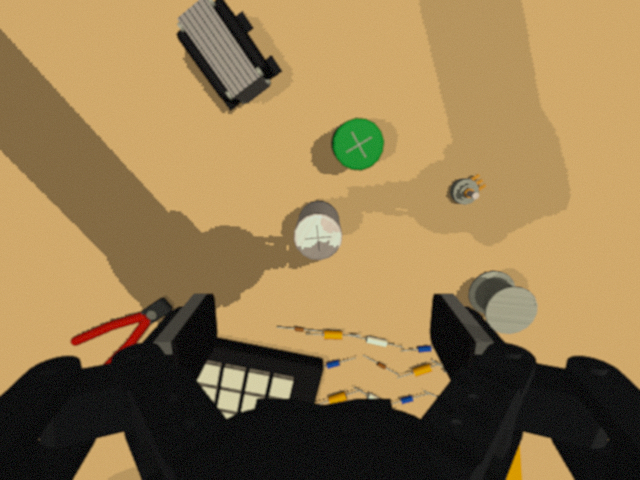

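w2 shows the crosses at about x=325, rows 80, 147, 208 and 264. w3 shows the can's top cross at about (318,237). I'll enlarge both.

```bash
cat >> h.py <<'E'
def crop(src,n,x0,x1,y0,y1,f):
    p=cv2.imread(src);c=cv2.resize(p[y0:y1,x0:x1],None,fx=f,fy=f,interpolation=cv2.INTER_CUBIC)
    for i in range(x0,x1,5): cv2.line(c,((i-x0)*f,0),((i-x0)*f,14 if i%50 else 28),(255,0,255),1)
    for i in range(y0,y1,5): cv2.line(c,(0,(i-y0)*f),(14 if i%50 else 28,(i-y0)*f),(255,0,255),1)
    cv2.imwrite(n,c)
def canfit(tag,u0,v0,z,rad,hsvok=None):
    X=np.load(f"pics/{tag}.npz")["X"]
    m=np.zeros(X.shape[:2],np.uint8);m[max(0,v0-60):v0+60,max(0,u0-60):u0+60]=1
    m&=(np.abs(X[...,2]-z)<.005).astype(np.uint8)
    n,l,st,ce=cv2.connectedComponentsWithStats(m);k=l[v0,u0] or 1+np.argmax(st[1:,4])
    ys,xs=np.nonzero(l==k);c,r=cv2.minEnclosingCircle(np.c_[xs,ys].astype(np.float32))
    print("can px",c,r,st[k],"ray ctr",pix2plane(tag,c,z).round(4),"mean",X[l==k].mean(0).round(4),"mean px",ce[k],"ray",pix2plane(tag,ce[k],z).round(4))
E
python3 - <<'E'
from h import *
crop("pics/w2.png","pics/e1.png",275,375,60,160,6)
crop("pics/w2.png","pics/e2.png",275,375,180,280,6)
crop("pics/w3.png","pics/e3.png",285,355,195,265,8)
canfit("w3",318,237,.070,.02)
E
```

```text
can px (317.940673828125, 235.82203674316406) 24.150785446166992 [ 294  212   49   48 1774] ray ctr [[ 0.5098 -0.3678  0.07  ]] mean [ 0.5098 -0.3675  0.0708] mean px [317.99323563 235.71927847] ray [[ 0.5098 -0.3677  0.07  ]]
```

View pics/e1.png

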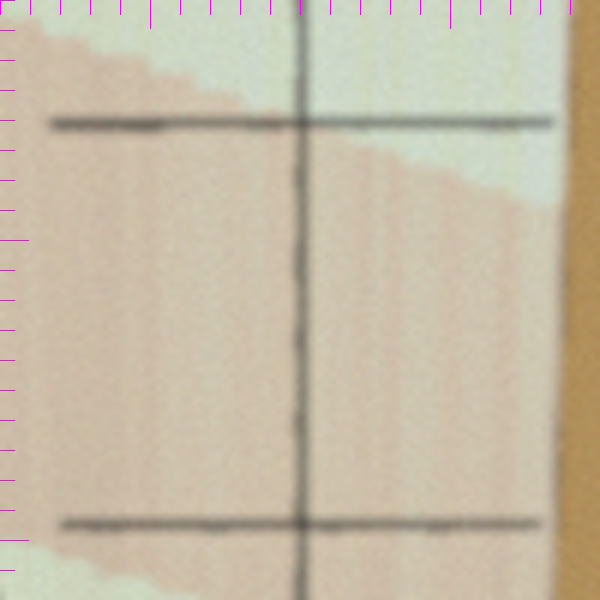

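View pics/e2.png

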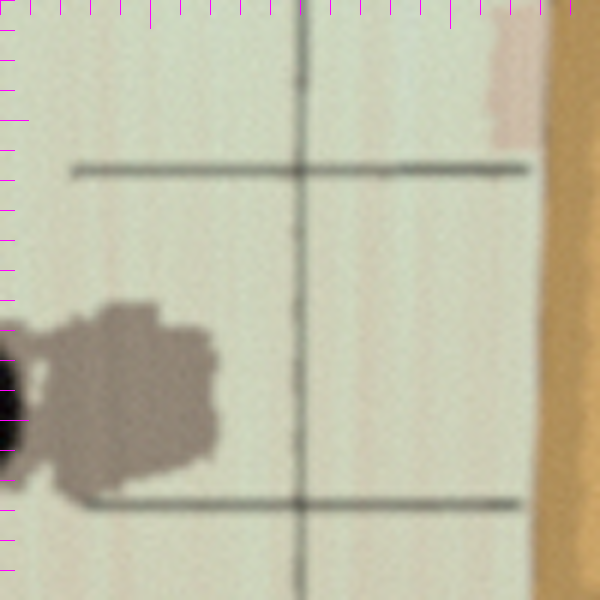

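View pics/e3.png

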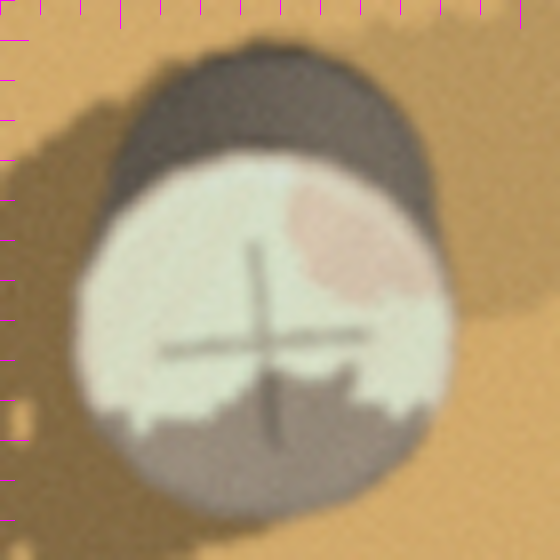

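```bash
python3 - <<'E'
from h import *
uv=[(325,180+504/6-.4),(325,180+170/6-.4),(325,60+524/6-.4),(325,60+122/6-.4)]
uv=[(274.6+300/6,uv[0][1]),(274.6+301/6,uv[1][1]),(274.6+302/6,uv[2][1]),(274.6+303/6,uv[3][1])]
C2=pix2plane("w2",uv,.045);print(C2.round(4),np.linalg.norm(np.diff(C2,axis=0),axis=1).round(4))
C1=pix2plane("w1",[(350.6,251.8),(398.1,247.1),(445.9,242.4),(493.9,237.9)],.045);print(C1.round(4))
print((C2-C1).round(4))
c=camera_params("scene");K=c["K"]
uv=np.array([(219.6+258/3.6,204.6+281/3.6),(219.6+389/3.6,204.6+292/3.6),(219.6+522/3.6,204.6+300/3.6),(219.6+655/3.6,204.6+307/3.6)])
r=np.c_[(uv-K[:2,2])/K[0,0],np.ones(4)]@c["rotation"].T
print("scene",(c["position"]+r*((.045-c["position"][2])/r[:,2])[:,None]).round(4))
canfit("w1",66,142,.07,.02)
d=C2[3]-C2[0];print(np.degrees(np.arctan2(d[1],d[0])))
E
```

```text
[[ 0.6546 -0.0222  0.045 ]
 [ 0.648   0.0426  0.045 ]
 [ 0.6415  0.1076  0.045 ]
 [ 0.6349  0.1726  0.045 ]] [0.0651 0.0653 0.0653]
[[ 0.6543 -0.0216  0.045 ]
 [ 0.6475  0.0433  0.045 ]
 [ 0.6408  0.1081  0.045 ]
 [ 0.6344  0.1727  0.045 ]]
[[ 0.0002 -0.0005  0.    ]
 [ 0.0005 -0.0006  0.    ]
 [ 0.0007 -0.0005  0.    ]
 [ 0.0006 -0.0001  0.    ]]
scene [[ 0.6547 -0.0207  0.045 ]
 [ 0.6494  0.0437  0.045 ]
 [ 0.6417  0.108   0.045 ]
 [ 0.6333  0.1718  0.045 ]]
can px (66.5, 142.0) 19.448749542236328 [ 49 126  36  34 963] ray ctr [[ 0.5081 -0.3667  0.07  ]] mean [ 0.5091 -0.3663  0.0708] mean px [ 66.40186916 142.21287643] ray [[ 0.5083 -0.3669  0.07  ]]
95.75508656714312
```

The crosses agree within 1 mm across the wrist and scene views, with 65 mm spacing as specified. I'll place the large can first.

```bash
cat >> h.py <<'E'
CR={"lc":(.6546,-.0220),"ch":(.6480,.0428),"sc":(.6413,.1078),"ot":(.6348,.1727)}
TH=5.8
def pick(xy,jaw,z,open_,force,hi=.2):
    R=Rj(np.radians(jaw))
    command_gripper(open_); movep([*xy,hi],R); move_l([*xy,z+.03],feed=.15); move_l([*xy,z],feed=.06)
    sleep(.1); command_gripper(0.0,force); sleep(.15)
    g=sense()["finger_gap"]; move_l([*xy,z+.02],feed=.06); s=sense();move_l([*xy,hi],feed=.2)
    print("gap",g,sense()["finger_gap"],"F",s["wrist_force"].round(2),"t",sense()["time_s"])
def place(xy,jaw,z,hi=.23):
    R=Rj(np.radians(jaw))
    movep([*xy,hi],R); sleep(.2); s=sense(); print("above",s["position"].round(4),s["wrist_force"].round(2),s["finger_gap"])
    move_l([*xy,z+.008],feed=.12); sleep(.3); print("pre F",sense()["wrist_force"].round(2))
    hit=move_l([*xy,z-.004],feed=.012,until_force=3)
    s=sense(); print("hit",hit,s["position"].round(4),s["wrist_force"].round(2))
def release(open_,up=.23):
    command_gripper(open_); sleep(.2); p=sense()["position"]
    move_l([p[0],p[1],up],feed=.15); print("t",sense()["time_s"])
E
python3 - <<'E'
from h import *
pick((.5095,-.3675),TH,.051,.075,30)
place(CR["lc"],TH,.096)
E
```

```text
gap 0.03755757984376632 0.037764641270664125 F [ 0.02 -0.16 -0.69] t 10.9667
above [ 0.6543 -0.0238  0.2301] [-0.76 -0.02 -0.86] 0.03814576760393955
pre F [ 0.19 -0.97 -1.36]
hit True [ 0.6545 -0.0221  0.0966] [-0.98  0.05  4.28]
```

```bash
python3 - <<'E'
from h import *
release(.065)
movep([.4315,-.236,.2],Rj(np.radians(-49)));sleep(.4)
p,X=shot("w4");s=sense();print(s["position"].round(4))
for zl in (.053,.045):
    P=X.reshape(-1,3);m=np.isfinite(P[:,0])&(P[:,2]<.065);Y=P[m]
    blob(Y,np.array([.4215,-.2328]),zl)
p,d=camera("scene");cv2.imwrite("pics/s1.png",p[:,:,::-1])
crop("pics/s1.png","pics/s1c.png",220,440,190,330,3)
E
```

```text
t 16.3583
[ 0.4317 -0.2359  0.2   ]
n=2568 z=[0.0537 0.057  0.0582] rect ctr=[ 0.4217 -0.2334] size=[40.5 66.4] longaxis=132.3 mean=[ 0.4222 -0.2332]
n=3812 z=[0.0501 0.0564 0.058 ] rect ctr=[ 0.4216 -0.2334] size=[46.5 66.1] longaxis=130.6 mean=[ 0.4234 -0.2322]
```

View pics/w4.png

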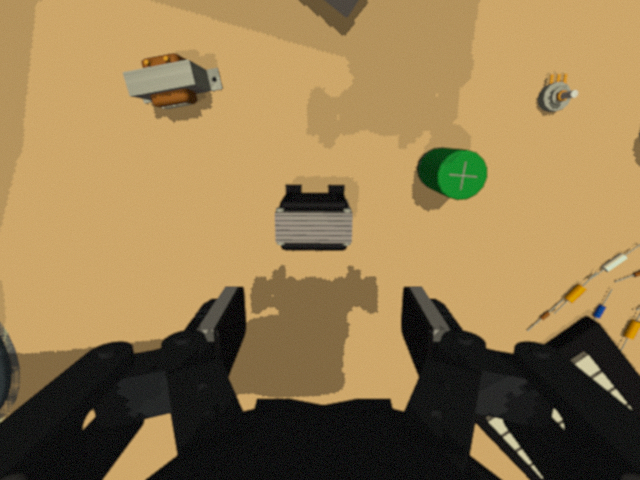

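View pics/s1c.png

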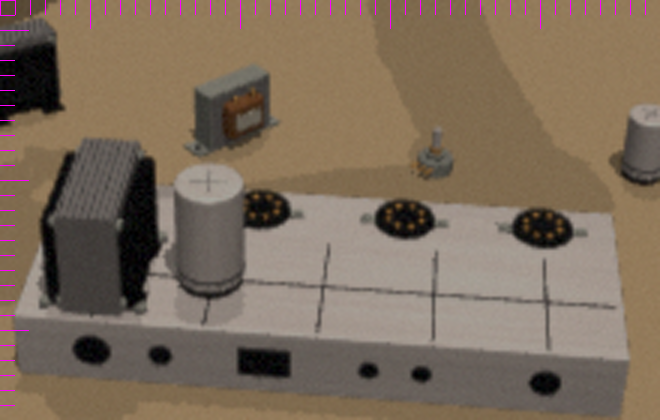

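```bash
python3 - <<'E'
from h import *
crop("pics/w4.png","pics/e4.png",265,365,175,260,7)
X=np.load("pics/w4.npz")["X"]
for v in range(180,256,3): print(v,X[v,313].round(4),cv2.imread("pics/w4.png")[v,313])
E
```

```text
180 [ 0.4461 -0.2101  0.0015] [ 91 145 179]
183 [ 0.4438 -0.212   0.0009] [ 93 145 181]
186 [ 4.415e-01 -2.140e-01  3.000e-04] [ 94 149 182]
189 [ 0.4395 -0.2157  0.0026] [ 96 149 183]
192 [ 0.4382 -0.2171  0.0095] [ 62  98 119]
195 [ 0.4387 -0.2174  0.0288] [5 3 9]
198 [ 0.4388 -0.2178  0.0441] [17 13 14]
201 [ 0.438  -0.2188  0.0518] [18 19 20]
204 [ 0.4361 -0.2204  0.0526] [37 36 39]
207 [ 0.434  -0.2222  0.0519] [19 22 16]
210 [ 0.4317 -0.2241  0.0499] [31 36 39]
213 [ 0.431  -0.2249  0.0571] [105 121 129]
216 [ 0.429  -0.2267  0.0567] [115 131 140]
219 [ 0.4271 -0.2283  0.0576] [120 136 144]
222 [ 0.4249 -0.2301  0.0563] [126 143 153]
225 [ 0.4233 -0.2316  0.058 ] [106 118 125]
228 [ 0.4211 -0.2334  0.0574] [130 146 156]
231 [ 0.419  -0.2352  0.057 ] [109 123 132]
234 [ 0.4172 -0.2368  0.0579] [121 135 145]
237 [ 0.4146 -0.2389  0.0553] [128 142 152]
240 [ 0.4131 -0.2403  0.0579] [109 120 130]
243 [ 0.4095 -0.2431  0.0515] [61 68 72]
246 [ 0.4077 -0.2447  0.0526] [35 31 35]
249 [ 0.4052 -0.2468  0.051 ] [35 48 59]
252 [ 0.3896 -0.2584  0.0005] [103 163 202]
255 [ 0.3872 -0.2605  0.001 ] [105 168 207]
```

View pics/e4.png

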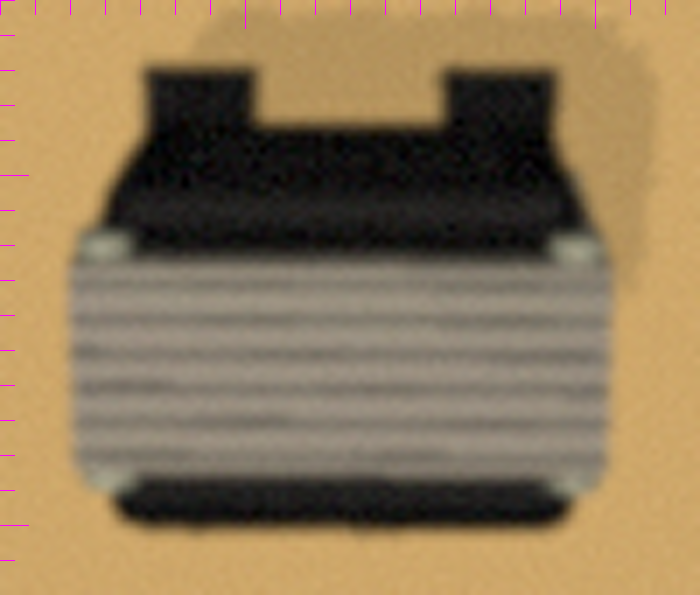

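```bash
python3 - <<'E'
from h import *
c=pix2plane("w4",[(313.2,227.1),(275,227.1),(351.5,227.1),(313.2,211),(313.2,243.2)],.056);print(c.round(4))
v=c[2]-c[1];print(np.linalg.norm(v),np.linalg.norm(c[3]-c[4]),np.degrees(np.arctan2(v[1],v[0])))
xy=c[0,:2]
pick(xy,-49,.042,.082,60)
place(CR["ot"],-84.2,.087)
s=sense();print(s["position"].round(4),s["finger_gap"],s["time_s"])
E
```

```text
[[ 0.4216 -0.2332  0.056 ]
 [ 0.4001 -0.2085  0.056 ]
 [ 0.4431 -0.258   0.056 ]
 [ 0.4322 -0.2241  0.056 ]
 [ 0.4106 -0.2426  0.056 ]]
0.06556051346510568 0.02845978424663173 -48.98374055250048
gap 0.00029134290233305776 -0.0002417055512631411 F [ 0.05 -0.45 -0.23] t 22.575
above [0.6348 0.1715 0.2303] [-1.25  0.2   0.54] -0.0002012085916580889
pre F [-0.23  0.07  0.38]
hit False [0.6349 0.1727 0.0831] [ 0.08 -0.09  0.69]
[0.6349 0.1727 0.0831] -0.00010337637967864701 27.1833
```

The grasp came up empty (gap 0). I'll look before doing anything else.

```bash
python3 - <<'E'
from h import *
p=sense()["position"];move_l([p[0],p[1],.2],feed=.2);command_gripper(.082)
movep([.4315,-.236,.22],Rj(np.radians(-49)));sleep(.4);shot("w5");print(sense()["position"].round(4),sense()["time_s"])
for n in("scene","side"):
    p,d=camera(n);cv2.imwrite(f"pics/{n}5.png",p[:,:,::-1])
E
```

```text
[ 0.4316 -0.2359  0.22  ] 30.8
```

View pics/w5.png

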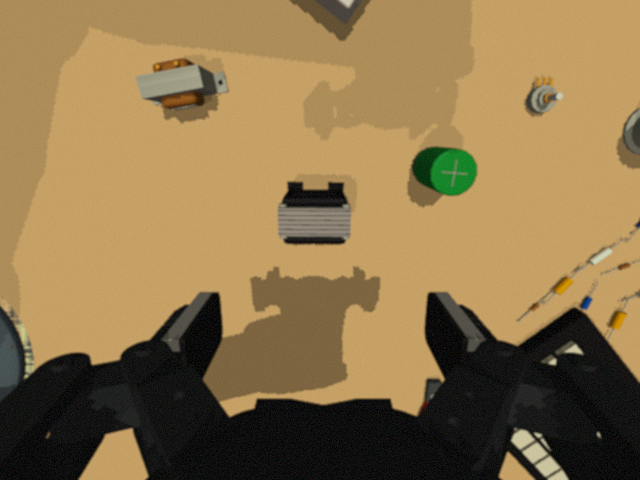

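View pics/side5.png

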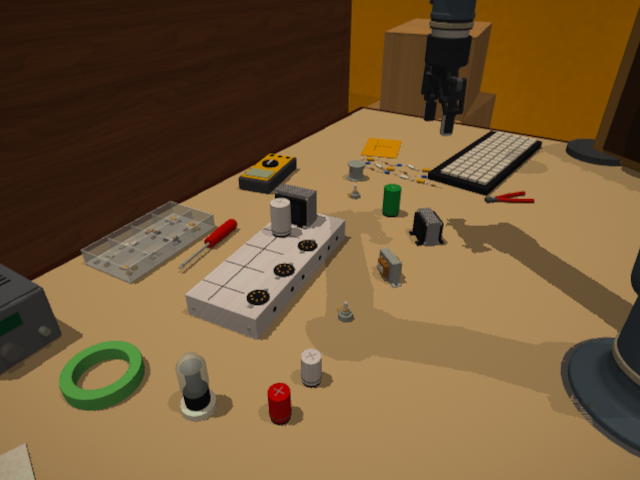

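```bash
python3 - <<'E'
from h import *
X=np.load("pics/w5.npz")["X"];P=X.reshape(-1,3);Y=P[np.isfinite(P[:,0])&(P[:,2]<.07)]
blob(Y,np.array([.4215,-.2328]),.045)
xy=(.4216,-.2332)
command_gripper(.085);print(sense()["finger_gap"])
movep([*xy,.2],Rj(np.radians(-49)));move_l([*xy,.042],feed=.15);sleep(.2)
s=sense();print(s["position"].round(4),s["tcp_rot"].round(3),s["finger_gap"],s["wrist_force"].round(2),s["time_s"])
shot("w6")
for n in("scene","side"):
    p,d=camera(n);cv2.imwrite(f"pics/{n}6.png",p[:,:,::-1])
crop("pics/side6.png","pics/side6c.png",360,500,90,270,3)
crop("pics/scene6.png","pics/scene6c.png",160,300,110,260,4)
E
```

```text
n=3391 z=[0.0501 0.0563 0.058 ] rect ctr=[ 0.4221 -0.2331] size=[45.4 66. ] longaxis=131.1 mean=[ 0.4232 -0.2321]
0.08545323491760048
[ 0.4221 -0.2333  0.0426] [[ 0.001  0.755  0.656]
 [-0.     0.656 -0.755]
 [-1.     0.001  0.001]] 0.08463472441039409 [-0.56  0.2   0.33] 32.7667
```

View pics/side6c.png

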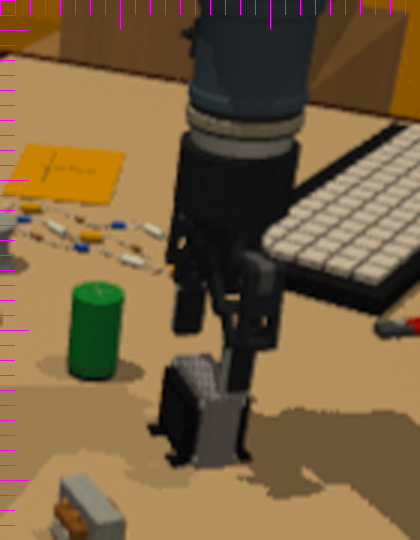

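View pics/scene6c.png

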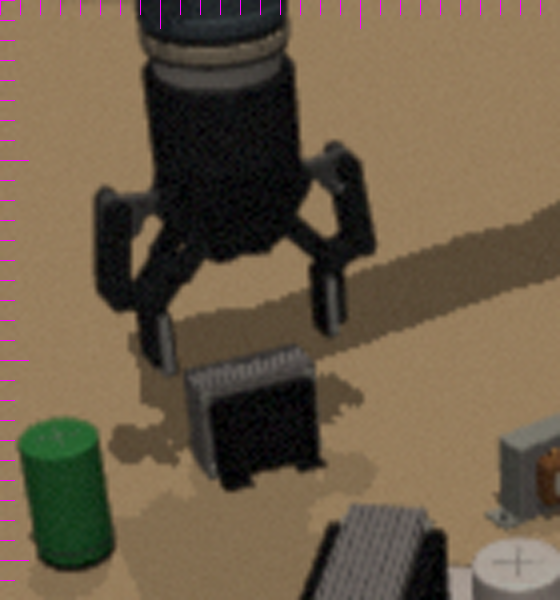

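View pics/w6.png

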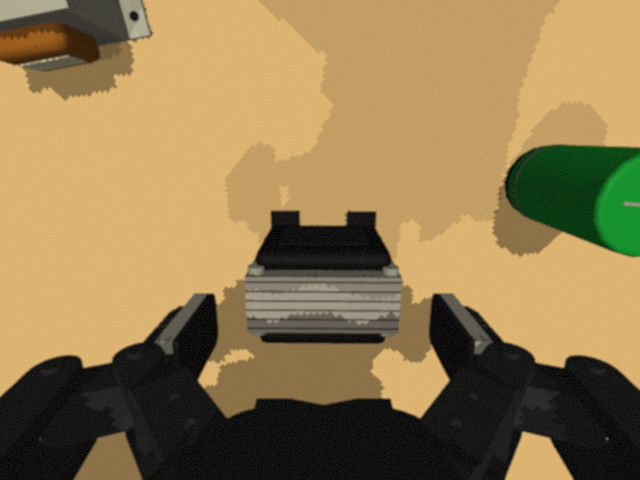

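```bash
python3 - <<'E'
from h import *
p,d=camera("scene");X=cloud("scene",p,d)
for (u,v) in [(200,198),(202,200),(243,190),(243,192),(198,190),(241,183),(230,190),(225,240)]: print(u,v,X[v,u].round(4))
p,d=camera("side");X=cloud("side",p,d)
for (u,v) in [(440,215),(438,205),(422,197),(423,190),(445,190)]: print("side",u,v,X[v,u].round(4))
s=sense();print(s["position"],s["joint_pos"].round(3))
E
```

```text
200 198 [ 0.4578 -0.266   0.0788]
202 200 [ 0.4589 -0.2615  0.0752]
243 190 [ 0.401  -0.1902  0.0772]
243 192 [ 0.3988 -0.1913  0.071 ]
198 190 [ 0.4571 -0.2684  0.0971]
241 183 [ 0.402  -0.1931  0.0943]
230 190 [ 0.2696 -0.2723 -0.0009]
225 240 [ 0.4852 -0.2083 -0.0012]
side 440 215 [ 0.3853 -0.1875  0.0869]
side 438 205 [ 0.3917 -0.1854  0.1082]
side 422 197 [ 0.4512 -0.2637  0.0764]
side 423 190 [ 0.4515 -0.265   0.0925]
side 445 190 [ 0.3798 -0.1741  0.1482]
[ 0.4217243  -0.23315019  0.04214494] [-0.235  0.545  0.85   2.177 -0.655  0.694  0.215]
```

The fingertips measure z ≈ 0.071 with the TCP at 0.042. That's well short of the stated reach, so I'll calibrate the tip position against opening before grasping again.

```bash
python3 - <<'E'
from h import *
f=np.load("pics/w6.npz");X=f["X"];c=(X-f["t"])@f["R"]
for (u,v) in [(212,297),(205,310),(185,330),(440,297),(436,300),(470,330),(320,300)]: print("w6 tool coords",u,v,c[v,u].round(4),X[v,u].round(4))
xy=(.4216,-.2332)
move_l([*xy,.15],feed=.3)
for g in (.085,.06,.04,0.):
    command_gripper(g,60);sleep(.1)
    s=sense();p,d=camera("scene");Y=(cloud("scene",p,d)-s["position"])@s["tcp_rot"]
    m=(np.abs(Y[...,1])<.03)&(np.abs(Y[...,2])<.07)&(Y[...,0]>-.06)&(Y[...,0]<.06)
    Q=Y[m];print(g,s["finger_gap"],"n",len(Q),"max ahead",np.percentile(Q[:,0],[90,97,99.5]).round(4), "y",np.percentile(Q[:,1],[5,50,95]).round(4))
    cv2.imwrite(f"pics/g{int(g*1000)}.png",p[60:240,140:300,::-1])
print(sense()["time_s"])
E
python3 -c "
import cv2,numpy as np
cv2.imwrite('pics/gg.png',cv2.resize(np.hstack([cv2.imread(f'pics/g{i}.png') for i in (85,60,40,0)]),(800,225)))"
```

```text
w6 tool coords 212 297 [-0.0285  0.0101 -0.0428] [ 0.4016 -0.1944  0.071 ]
w6 tool coords 205 310 [-0.0374  0.0092 -0.0427] [ 0.401 -0.195  0.08 ]
w6 tool coords 185 330 [-0.0556  0.0118 -0.0429] [ 0.4028 -0.1932  0.0982]
w6 tool coords 440 297 [-0.0332  0.0123  0.0427] [ 0.4593 -0.2574  0.0758]
w6 tool coords 436 300 [-0.0306  0.0098  0.0422] [ 0.4572 -0.2587  0.0733]
w6 tool coords 470 330 [-0.055   0.0114  0.0453] [ 0.4603 -0.2599  0.0976]
w6 tool coords 320 300 [-0.0138  0.0018 -0.0016] [ 0.4223 -0.2309  0.0564]
0.085 0.08479573546163448 n 290 max ahead [-0.0294 -0.0245 -0.0228] y [-0.0076  0.0081  0.0122]
0.06 0.06013076420630924 n 346 max ahead [-0.023  -0.0179 -0.0152] y [-0.0059  0.0082  0.013 ]
0.04 0.03959888452810348 n 397 max ahead [-0.0198 -0.015  -0.0121] y [-0.0055  0.008   0.0137]
0.0 -0.00011244093976293282 n 358 max ahead [-0.0189 -0.0139 -0.0111] y [-0.0003  0.0093  0.0143]
35.5167
```

View pics/gg.png

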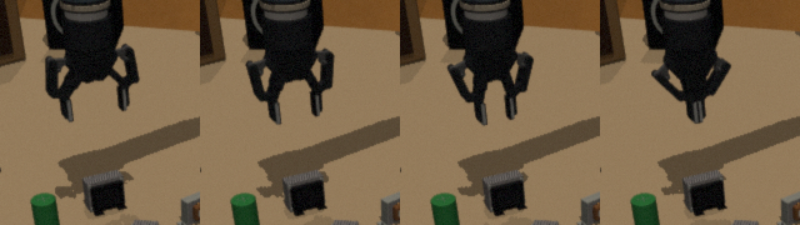

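Across openings the real fingertips sit about 36 mm behind where the tool data puts them, at tool x ≈ −0.024 open and −0.012 shut. There is no sideways offset. The large can was therefore held only by its top rim, but it stands fine. I'll correct the grasp heights by this and retry the output transformer.

```bash
python3 - <<'E'
from h import *
for n,p,a in [("ch",[.4315,-.0622,-.003],-39.5),("sc",[.42,.23,0],5.8),("ot",[.4216,-.2332,0],-49),("otpl",[.6348,.1727,.045],-84.2)]:
    q=inverse_kinematics(p,Rj(np.radians(a)));print(n,None if q is None else q.round(2))
pick((.4219,-.2332),-49,.0,.083,60)
E
```

```text
ch [-0.51  0.55  0.71  2.29 -0.73  0.53  0.09]
sc [-1.13  0.59  0.7   2.2  -0.7   0.59  0.19]
ot [-0.16  0.61  0.76  2.19 -0.75  0.62  0.29]
otpl [-0.95  0.85  0.98  1.76 -0.83  1.   -1.11]
gap 0.0652450802723012 0.06537704940055084 F [ 0.42  1.02 -6.12] t 40.6167
```

```bash
python3 - <<'E'
from h import *
place(CR["ot"],-84.2,.045)
print(sense()["finger_gap"],sense()["time_s"])
E
```

```text
above [0.6348 0.1713 0.2304] [ 0.47 -0.33 -5.53] 0.06552568157944695
pre F [-0.04 -0.2  -4.67]
hit True [0.6347 0.1727 0.0455] [ 0.07 -0.28  6.03]
0.06566148387642276 45.0833
```

```bash
python3 - <<'E'
from h import *
release(.08)
movep([.4315,-.0622,.2],Rj(np.radians(-39.5)));sleep(.4)
p,X=shot("w7");s=sense();print(s["position"].round(4),s["time_s"])
P=X.reshape(-1,3);Y=P[np.isfinite(P[:,0])&(P[:,2]<.055)]
blob(Y,np.array([.4315,-.0622]),.0425,r=.045)
blob(Y,np.array([.4315,-.0622]),.02,r=.045)
crop("pics/w7.png","pics/e7.png",260,370,180,270,7)
p,d=camera("scene");cv2.imwrite("pics/s7.png",p[:,:,::-1])
crop("pics/s7.png","pics/s7c.png",220,440,190,330,3)
E
```

```text
t 46.975
[ 0.4317 -0.0621  0.2   ] 48.6083
n=1298 z=[0.0456 0.047  0.0482] rect ctr=[ 0.4342 -0.0604] size=[24.7 53.9] longaxis=140.4 mean=[ 0.4324 -0.0625]
n=2166 z=[0.0305 0.0463 0.0479] rect ctr=[ 0.4325 -0.0624] size=[38.7 53.9] longaxis=140.8 mean=[ 0.4338 -0.0608]
```

View pics/e7.png

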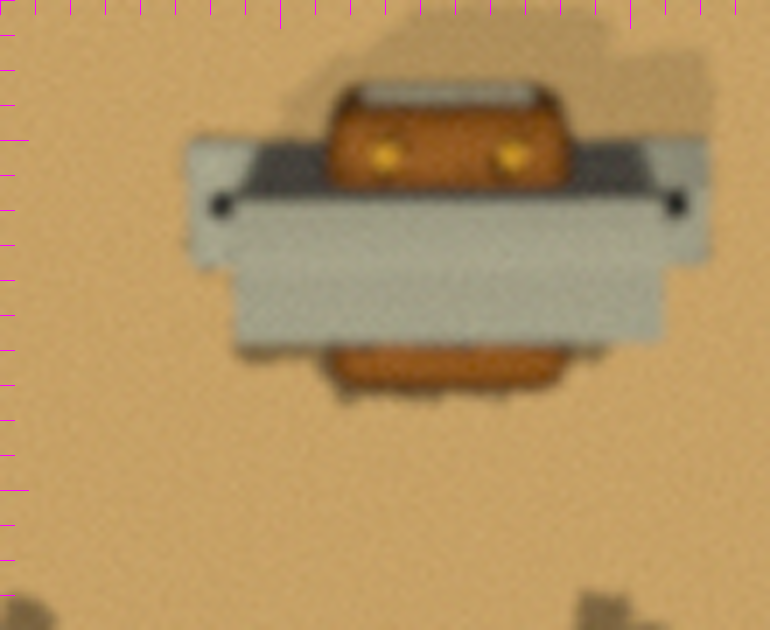

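View pics/s7c.png

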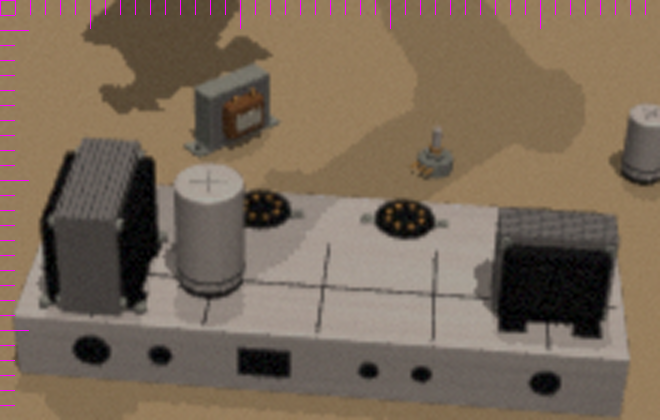

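```bash
python3 - <<'E'
from h import *
c=pix2plane("w7",[(323.7,218.3),(293.2,218.3),(354.3,218.3),(323.7,207.7),(323.7,228.9)],.046)
v=c[2]-c[1];print(c[0].round(4),np.linalg.norm(v),np.linalg.norm(c[3]-c[4]),np.degrees(np.arctan2(v[1],v[0])))
xy=c[0,:2]
pick(xy,-39.5,-.002,.075,40)
if sense()["finger_gap"]>.045: place(CR["ch"],TH,.043)
print(sense()["finger_gap"],sense()["time_s"])
E
```

```text
[ 0.4317 -0.0628  0.046 ] 0.05375574898690827 0.019103850306600657 -39.50707337090047
gap 0.05342760748427941 0.053583911131243236 F [-0.45 -0.48 -3.2 ] t 53.1917
above [0.6472 0.042  0.2305] [-0.39  0.76 -2.28] 0.05384509557135371
pre F [-0.44 -0.26 -2.87]
hit True [0.6479 0.0428 0.0435] [-0.74 -0.34  5.03]
0.053768167065115745 56.95
```

```bash
python3 - <<'E'
from h import *
release(.066)
movep([.42,.24,.2],Rj(np.radians(TH)));sleep(.4)
p,X=shot("w8");s=sense();print(s["position"].round(4),s["time_s"])
crop("pics/w8.png","pics/e8.png",250,390,170,290,5)
E
```

```text
t 58.8333
[0.4203 0.2398 0.2   ] 60.4417
```

View pics/w8.png

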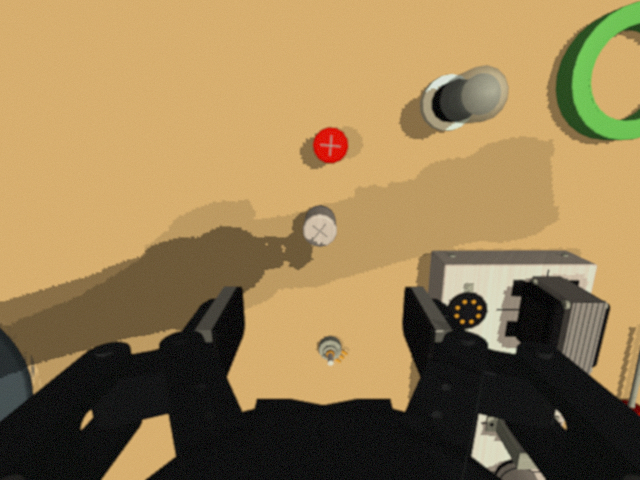

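View pics/e8.png

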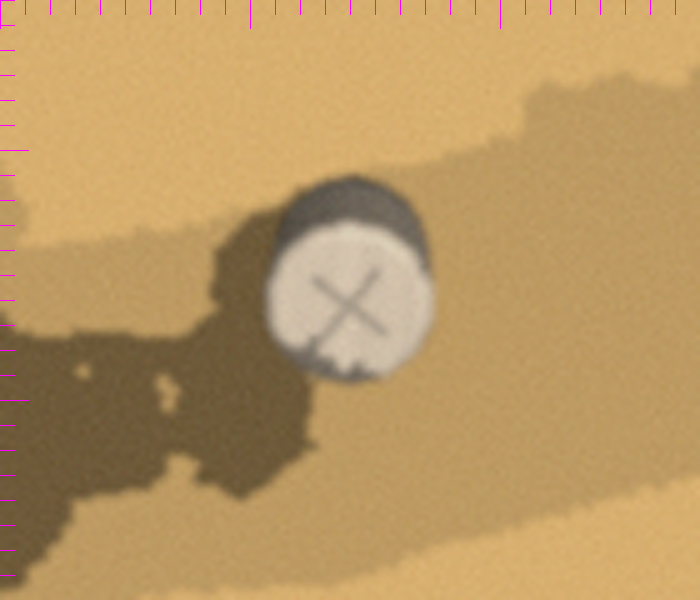

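```bash
python3 - <<'E'
from h import *
canfit("w8",320,230,.05,.015)
c=pix2plane("w8",(319.6,229.8),.05)[0];print(c.round(4))
pick(c[:2],TH,.0,.06,30)
if sense()["finger_gap"]>.02: place(CR["sc"],TH,.045)
print(sense()["finger_gap"],sense()["time_s"])
E
```

```text
can px (319.9088439941406, 229.3287353515625) 16.889572143554688 [304 213  33  34 879] ray ctr [[0.419  0.2298 0.05  ]] mean [0.419  0.23   0.0508] mean px [319.85437998 229.34243458] ray [[0.419  0.2298 0.05  ]]
[0.4188 0.2294 0.05  ]
gap 0.02931697842351785 0.028970123781986157 F [ 0.17 -0.52 -0.04] t 65.0167
above [0.6405 0.1097 0.23  ] [ 0.07 -0.2  -1.05] 0.02895431298818612
pre F [ 0.03  0.2  -0.36]
hit True [0.6412 0.1078 0.0454] [-1.04 -0.06  4.88]
0.029230180152177113 68.8083
```

```bash
python3 - <<'E'
from h import *
release(.05)
movep([.645,.05,.30],Rj(np.radians(TH)));sleep(.5);p,X=shot("w9");print(sense()["position"].round(4))
p,d=camera("scene");cv2.imwrite("pics/s9.png",p[:,:,::-1]);Xs=cloud("scene",p,d);np.save("pics/Xs9.npy",Xs)
p,d=camera("side");cv2.imwrite("pics/d9.png",p[:,:,::-1])
th=np.radians(TH);o=(np.array(CR["ch"])) ; ex=np.array([np.cos(th),np.sin(th)]);ey=np.array([-np.sin(th),np.cos(th)])
for n,zl,zh,r in [("lc",.110,.12,.03),("ch",.0875,.096,.045),("sc",.090,.1,.025),("ot",.0975,.106,.05)]:
    for nm,Z in (("wrist",X),("scene",Xs)):
        P=Z.reshape(-1,3);Y=P[np.isfinite(P[:,0])&(P[:,2]<zh)]
        print(n,nm,end=" ");c,a=blob(Y,np.array(CR[n]),zl,r=r);e=c-CR[n];print("   err chassis x,y mm",(1000*e@ex).round(1),(1000*e@ey).round(1))
print(sense()["time_s"])
crop("pics/s9.png","pics/s9c.png",220,440,190,330,3)
E
```

```text
t 70.725
[0.6449 0.0502 0.2998]
lc wrist n=1148 z=[0.1141 0.116  0.1172] rect ctr=[ 0.6546 -0.0224] size=[38.8 39.1] longaxis=95.8 mean=[ 0.6544 -0.0216]
   err chassis x,y mm -0.1 -0.4
lc scene n=272 z=[0.1113 0.1141 0.1156] rect ctr=[ 0.6547 -0.0235] size=[40.3 37.3] longaxis=13.1 mean=[ 0.657  -0.0227]
   err chassis x,y mm -0.0 -1.5
ch wrist n=958 z=[0.0906 0.092  0.0931] rect ctr=[0.6486 0.0461] size=[53.7 24.9] longaxis=5.8 mean=[0.6487 0.0432]
   err chassis x,y mm 0.9 3.2
ch scene n=208 z=[0.0887 0.09   0.0914] rect ctr=[0.6479 0.0437] size=[57.2 22. ] longaxis=11.0 mean=[0.6502 0.0428]
   err chassis x,y mm -0.0 0.9
sc wrist n=733 z=[0.0943 0.0958 0.0971] rect ctr=[0.642  0.1074] size=[28.6 28.9] longaxis=123.5 mean=[0.6419 0.1076]
   err chassis x,y mm 0.6 -0.5
sc scene n=161 z=[0.0907 0.0937 0.0954] rect ctr=[0.6426 0.1071] size=[30.8 28.7] longaxis=18.6 mean=[0.644  0.1073]
   err chassis x,y mm 1.2 -0.8
ot wrist n=2612 z=[0.0979 0.1017 0.1032] rect ctr=[0.634  0.1733] size=[42.9 66.1] longaxis=95.8 mean=[0.6339 0.1742]
   err chassis x,y mm -0.7 0.7
ot scene n=420 z=[0.0982 0.1001 0.1018] rect ctr=[0.6356 0.173 ] size=[34.4 65.9] longaxis=95.2 mean=[0.6349 0.1727]
   err chassis x,y mm 0.9 0.3
71.825
```

View pics/w9.png

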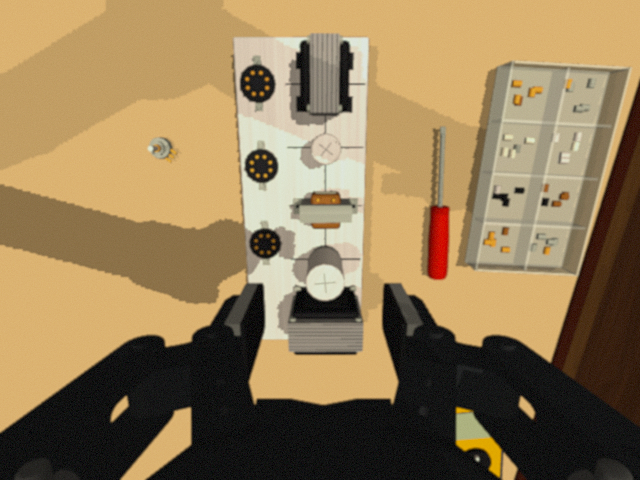

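View pics/s9c.png

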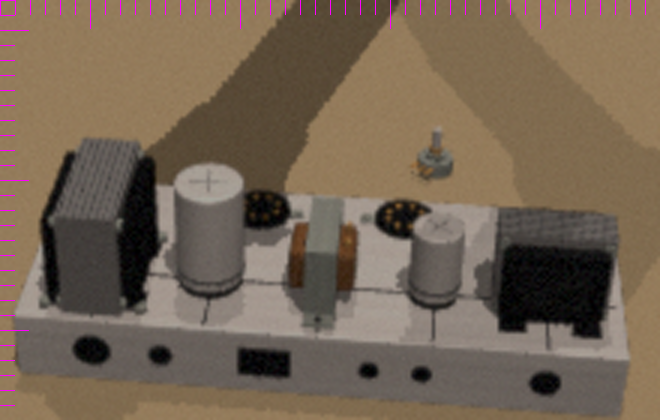

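View pics/d9.png

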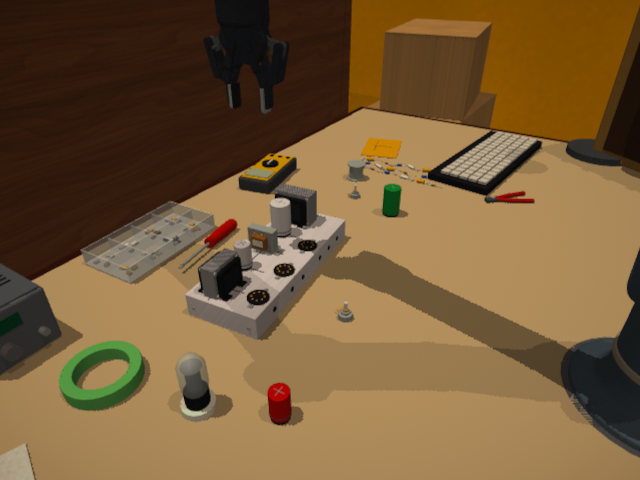

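All four parts stand on their crosses: in w9 the output transformer is at (325,75), small can (325,148), choke (325,208) and large can (325,280). Offsets are about 1 mm. The choke's 3.2 mm wrist rectangle is 25 mm wide instead of 18, so it includes stray points; its mean and the scene view agree to within 1 mm. Nothing else has moved, so I'm handing in.

```bash
python3 - <<'E'
from h import *
print(sense()["time_s"]); finish_job()
E
```

```text
71.825
the job is handed in; nothing more can be done
```

The power supply is dry-fitted and handed in at 71.8 s of the 112 s allowed. From the mains transformer, the row reads large can, choke, small can, output transformer. The choke's core is parallel to the mains core (5.8°) and the output transformer's is crosswise (95.8°). The spare valve, both potentiometers and the red and green look-alikes were left alone.

- **Final checks:** in the last wrist and scene pictures each part is centred on its cross to about 1 mm, at most 1.5 mm, and stands at its right height. Each was lowered at 12 mm/s and stopped at first contact, where the force changed by about 5 to 11 N.
- **Missed grasp:** the first try at the output transformer closed on nothing and did not move it. The real fingertips sit about 36 mm behind the stated tool position. I measured that, corrected the grasp heights and repeated the pick. The large can had been picked before this, so it was held only near its rim, but it was placed correctly.
- **One disagreement:** a wrist depth rectangle put the choke 3.2 mm off, but it was too wide and included stray points. The average of the wrist depth points and the scene view both gave under 1 mm.

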